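# Show a syringe needle to the inspection camera

### The job

Get the upward-looking inspection camera ready and show it the syringe needle: lower the loose mask plate over the camera's two locating pins until it lies flush, window over the lens, without dropping it, and let go of it. Then lift the glass syringe off its rest and hold it in the air, level and lined up with the plate's long edges, the needle tip straight above the middle of the window, 80 mm above the top of the plate, and the plunger back over the handle. Finish holding it still there, and leave the other things on the bench undisturbed.

Things in the scene. Friction and masses are not known exactly. Their poses are not given: they have to be found in the camera images.
- camera: Fixed upward-looking inspection camera: grey housing 160 mm long (x, roughly away from the robot) x 96 wide (y) x 45 high. Origin at the centre of its underside, on the bench; z up. Black round lens flush in the flat top at x=+30 mm, y=0. Two steel locating pins on the top at (x, y) = (-62, 0) and (+62, +26) mm: 8 mm diameter, 15 mm high, upper 6 mm tapered to 3 mm.
- camera_lens (a point): Middle of the camera's lens, at the level of the housing's top face (45 mm above the bench); axes as the camera's.
- plate: Loose aluminium mask plate 150 mm long (x) x 80 wide (y) x 6 thick, 0.15 kg, flat on the bench beside the camera. Origin: centre of its underside; z up. Round window of 36 mm at (x, y) = (+30, 0) mm; pin holes of 11 mm at (-62, 0) and (+62, +26), so it fits only with its x along the camera's. Black bar handle on top, 40 mm long (x), 14 wide (y), 34 high, centred at x=-18 mm, y=0.
- plate_handle (a point): Point to grasp in the middle of the plate's handle, 28 mm above the plate's underside (12 mm below the handle's top, 22 mm above the plate's top face), at x=-18 mm of the plate; axes as the plate's (fingers close along y).
- plate_window (a point): Middle of the plate's window, at the level of the plate's underside; axes as the plate's.
- rest: Fixed grey rest for the syringe: base 100 x 44 x 8 mm, two uprights 59 mm apart along its x axis, each 6 mm thick and 24 wide, with an open-topped notch 10 mm wide and 7 deep (notch floor 42 mm above the bench). Between them the barrel is free from both sides and below; the syringe lifts straight up. Origin on the bench, 6 mm from midway between the uprights.
- syringe: Glass microlitre syringe 176 mm long, about 0.03 kg, lying level in the rest. Its y axis runs along it from the plunger (-y) to the needle (+y), which points roughly away from the robot at the start. Barrel 8.4 mm in diameter; finger flange 22 mm wide 43 mm behind the origin; collar 10 mm wide in front. Origin half-way along it, 6 mm below its axis.
- syringe_barrel (a point): Point to grasp: on the syringe's axis, in the middle of the glass barrel, half-way between the uprights of the rest, 46 mm above the bench at the start. Fingers close square to the syringe's y axis; 27 mm of free barrel on either side.
- needle_tip (a point): Tip of the needle, on the syringe's axis, 94 mm ahead (+y of the syringe) of syringe_barrel.
- timer: Bystander: white bench timer 56 x 62 x 16 mm in front of the camera; origin at the centre of its underside.
- septa_pot: Bystander: small white screw-lid pot, 40 mm diameter, 42 mm high, behind the work; origin at the centre of its underside.
- filter_tin: Bystander: flat round tin, 58 mm diameter, 24 mm high, behind the work; origin at the centre of its underside.
- amber: Bystander: amber glass bottle, 52 mm diameter, 105 mm high, behind the work; origin at the centre of its underside.

How it is judged:
On the way, in this order (a step that is already met when the one before it is completed fails the run):
1. the mask plate lies flush on the camera over both pins, let go (horizontal distance between plate_window and camera_lens below 0.004 m and z of plate_window in the frame of camera between 0.042 and 0.0475 m and angle between the x axis of plate_window and the x axis of camera, either way round below 0.06 rad and angle between plate_window's own z axis and vertical below 0.03 rad and contact force between the fingers and plate below 0.1 N), for 0.3 s.
2. the syringe is lifted clear of its rest in the gripper (contact force between the fingers and syringe above 0.5 N and contact force between syringe and rest below 0.05 N and contact force between syringe and camera below 0.05 N and contact force between syringe and plate below 0.05 N and height (world z) of syringe_barrel above 0.08 m), for 0.2 s.
At the end, for the whole second after the job is handed in: Plate flush on the camera over both pins (window within 4 mm of the lens axis), released; syringe held still by the fingers alone, tip within 12 mm of the lens axis, 80 +-15 mm above the plate, level and in line with the camera within 8 degrees, plunger towards the handle (all of step 1 and contact force between the fingers and syringe above 0.5 N and contact force between syringe and rest below 0.05 N and contact force between syringe and camera below 0.05 N and contact force between syringe and plate below 0.05 N and horizontal distance between needle_tip and camera_lens below 0.012 m and z of needle_tip in the frame of camera between 0.116 and 0.146 m and angle between syringe's own y axis and vertical between 1.4308 and 1.7108 rad and angle between the y axis of syringe and the x axis of camera, either way round below 0.15 rad and x of syringe_barrel in the frame of camera below -0.03 m and linear speed of syringe below 0.02 m/s); the arm keeps its last pose, push and grip.
It fails at once if the plate is let go in the air above the camera instead of being lowered home (z of plate_window in the frame of camera above 0.055 m and contact force between the fingers and plate below 0.01 N).
It fails at once if the timer is moved by more than 20 mm (distance of timer from where it was at the start of the episode above 0.02 m).
It fails at once if the pot is moved by more than 20 mm (distance of septa_pot from where it was at the start of the episode above 0.02 m).
It fails at once if the tin is moved by more than 20 mm (distance of filter_tin from where it was at the start of the episode above 0.02 m).
It fails at once if the bottle is moved by more than 20 mm (distance of amber from where it was at the start of the episode above 0.02 m).
It also fails if it takes over 61 s, if anything falls off the work surface, if the arm or the gripper's body presses on something with over 40 N, if the wrist force passes 120 N, or if a joint passes its speed limit or range.

### The arm

A 6-joint arm with a two-finger parallel gripper is mounted at the origin on a cart in front of the work surface, level with it; the furniture and walls round the work are solid. World frame = base frame: x ahead of the robot, y to its left, z up, the work surface at z = 0. Lengths are in m, angles in rad, forces in N, time in s.
With the tool pointing down it reaches from about 0.35 to 0.725 m from the base axis. Payload 4.3 kg.
Tool frame: the origin (TCP) lies between the finger pads; the fingertips stand 22 mm ahead of it and the grasp point (between the pads) lies 3 mm ahead of it; z points along the fingers, y is the line along which they close (so a half turn about z gives the same grasp; the last joint's range is limited). The gripper opens to 85 mm and grips with 20 to 120 N. Pads are 22 mm wide; open, the fingers measure 114 mm over their backs; the gripper's body (76 mm by 85 mm) begins 54 mm behind the grasp point. The pads swing forward as they close: fully open they stand 13 mm farther back than shut.
Start: joints at [-1.28, 0.377, 0.081, 1.274, 0, 1.46], TCP at [0.224, -0.529, 0.253] pointing down, gripper open.
Joint ranges: [-2.72, 2.72], [-0.84, 1.66], [-1.02, 1.22], [-1.77, 2.12], [-1.37, 1.28], [-3.14, 3.14]. Speed limits (rad/s): [2.57, 2.57, 3.14, 3.14, 3.14, 3.14].

### API

Orientations are given as [roll, pitch, yaw] about the fixed x, y, z axes, in that order (R = Rz(yaw) Ry(pitch) Rx(roll)).
In Python, from rig import manip gives the robot as it stands. The module is installed in compiled form; this text tells all that it offers.
- The arm moves only by the tool step_arm, never from a script. Its arguments are lists of equal length, an entry for each row: "dp": the shift along the tool's x, y, z in units of 500 mm (1.0 is 500 mm), a list of three; "dr": the turn, a rotation vector about the tool's x, y, z in units of 180 degrees (1.0 is 180 degrees), a list of three; "fingers": the opening, from 0 (shut) to 1 (fully open). In form: {"dp": [[dx, dy, dz], ...], "dr": [[wx, wy, wz], ...], "fingers": [fingers, ...]}. A call has 1 to 10 rows; each row is the pose to reach, as a shift and turn from the pose commanded when the call began, along the tool's axes at that moment, turning the shorter way round; what a row does not reach only later rows make up. A row lasts 1/12 s, in which the tool goes at most 41.7 mm and 7.16 degrees, less where a joint would pass 70% of its speed; a pose out of reach is approached as far as the arm can. A call with a number of a shift or a turn outside -1 to 1 is refused whole. A call with a gripper value outside its range is refused whole. The fingers move at their own pace and stop on an object; "grip_force" is the grip in N (left out, the last holds). Time passes only in rows, so rows that repeat a pose let the fingers close. It gives the time, the measured TCP pose, the force, the opening and the grip force at its end, in the units of the state.
- manip.sense(): the state, without advancing time (a new reading comes with each control period).
- manip.snapshot(name): name is "scene" or "top"; returns a dict with "img" (384x512x3 uint8, red, green, blue), "range_z" (384x512 float32, m along the optical axis (not along the pixel's ray), 0 where there is no reading), "fx", "fy", "cx", "cy" (pixels), "k1" (the pictures are not rectified: a ray, as slopes to the right and down, at radius r is drawn at 1 + k1 r^2 times it, then the intrinsics apply), "R" (3x3) and "t" (3): a world point X has camera coordinates R X + t. Camera axes: x right, y down, z forward; pixel columns grow to the right and rows downward; lengths in m; the calibration is good to about 2 mm. A picture is of the moment at which its call begins.
- manip.close_job(): hands the job in; it is judged then, once.
The state is a dict: "time_s": time; "joint_pos": joint angles; "joint_vel": joint speeds; "effort": joint torques, N m; "position": TCP position; "orientation": TCP orientation; "contact_force": force on the tool from outside, world axes, zero at the start; "wrist_torque": the same for the moment, N m; "opening": finger opening in m; "grip_force": force on a finger pad.
Only numpy, scipy, OpenCV 4.12 (cv2) and the standard library are available. Lean on these libraries where they do the work, as an engineer would, in place of code of your own. Each camera call takes 0.05 s, during which the arm holds its last target. There are 200 camera calls.

## Working session

There is one attempt and no reset: what is moved stays moved. The work goes in short steps, Python scripts to look and compute and a tool call to move; the robot and the scene stay as the last step left them, time stands still between calls to the robot, and variables do not carry over. Pictures are saved under pics/ and viewed, at most 12 in all, crops included, and the job is handed in when it is done.

Besides the shell and the picture viewer there is one more tool, called after "Call:" as a command line: name --argument value ..., lists and objects as JSON in quotes. step_arm: Moves the arm, as the interface text tells. Shifts and turns lie within -1 to 1; 1 stands for 500 mm of shift or 180 degrees of turn. Its arguments: {"type":"object","properties":{"dp":{"type":"array","items":{"type":"array","items":{"type":"number","minimum":-1,"maximum":1}}},"dr":{"type":"array","items":{"type":"array","items":{"type":"number","minimum":-1,"maximum":1}}},"fingers":{"type":"array","items":{"type":"number"}},"grip_force":{"type":"number"}},"required":["dp","dr","fingers"]}

```bash
mkdir -p pics
cat > h.py <<'E'
import numpy as np, cv2, pickle
from rig import manip
def snap(n,f):
    s=manip.snapshot(n); pickle.dump(s,open(f'pics/{f}.pkl','wb'))
    cv2.imwrite(f'pics/{f}.png',s['img'][:,:,::-1]); return s
def load(f): return pickle.load(open(f'pics/{f}.pkl','rb'))
def ray(s,u,v):
    K=np.array([[s['fx'],0,s['cx']],[0,s['fy'],s['cy']],[0,0,1.]])
    d=np.array([(u-s['cx'])/s['fx'],(v-s['cy'])/s['fy']]); x=d.copy()
    for _ in range(20): x=d/(1+s['k1']*(x@x))
    R=np.array(s['R']);t=np.array(s['t'])
    return -R.T@t, R.T@np.array([x[0],x[1],1])
def atz(s,u,v,z):
    c,d=ray(s,u,v); return c+d*(z-c[2])/d[2]
def dep(s,u,v):
    c,d=ray(s,u,v); return c+d*s['range_z'][int(round(v)),int(round(u))]
def proj(s,X):
    p=np.array(s['R'])@X+np.array(s['t']); x=p[:2]/p[2]; x=x*(1+s['k1']*(x@x))
    return x*[s['fx'],s['fy']]+[s['cx'],s['cy']]
def tri(s1,p1,s2,p2):
    c1,d1=ray(s1,*p1);c2,d2=ray(s2,*p2)
    a=np.linalg.lstsq(np.c_[d1,-d2],c2-c1,rcond=None)[0]
    A=c1+d1*a[0];B=c2+d2*a[1]; return (A+B)/2,np.linalg.norm(A-B)
E
python3 - <<'E'
from h import *
for n in ('scene','top'):
    s=snap(n,n+'0'); print(n,s['fx'],s['k1'],ray(s,256,192))
    cv2.imwrite(f'pics/{n}0b.png',cv2.resize(s['img'][:,:,::-1],(800,600),interpolation=cv2.INTER_CUBIC))
print(manip.sense())
E
```

```text
scene 358.5728482861253 -0.07075924129258933 (array([-0.02395135,  0.63433271,  0.4276481 ]), array([ 0.68239179, -0.5815316 , -0.4429239 ]))
top 437.9717824716038 -0.14396336832528006 (array([0.40123219, 0.12806809, 1.1221245 ]), array([ 0.14431157, -0.00456642, -0.9895406 ]))
{'time_s': 0.1, 'joint_pos': array([-1.28032194e+00,  3.78000591e-01,  7.97676542e-02,  1.27441971e+00,
        3.78513573e-05,  1.46049572e+00]), 'joint_vel': array([ 0.00083732, -0.0044154 ,  0.00283754, -0.00012232,  0.00191604,
       -0.00222371]), 'effort': array([-6.84387578e-04, -4.64695573e+01,  2.70581353e+01,  1.20292237e-02,
       -1.79037097e-04,  1.73281464e-06]), 'position': array([ 0.22418209, -0.52889725,  0.2524514 ]), 'orientation': array([-3.13975178e+00, -2.41959344e-04,  4.00774735e-01]), 'contact_force': array([ 0.93852488, -0.59030421, -0.8716943 ]), 'wrist_torque': array([-0.03757746, -0.02148406, -0.04986273]), 'grip_force': 0.0, 'opening': 0.08543570569553907}
```

View pics/top0b.png

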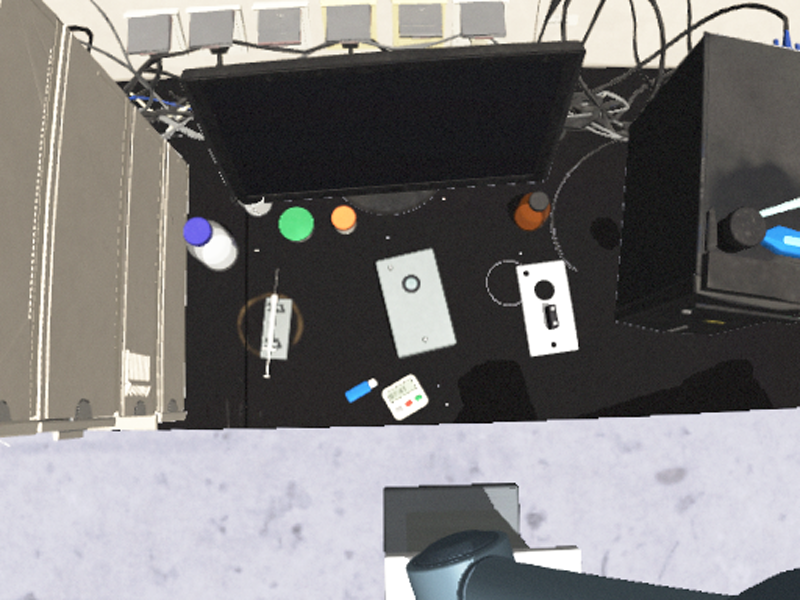

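View pics/scene0b.png

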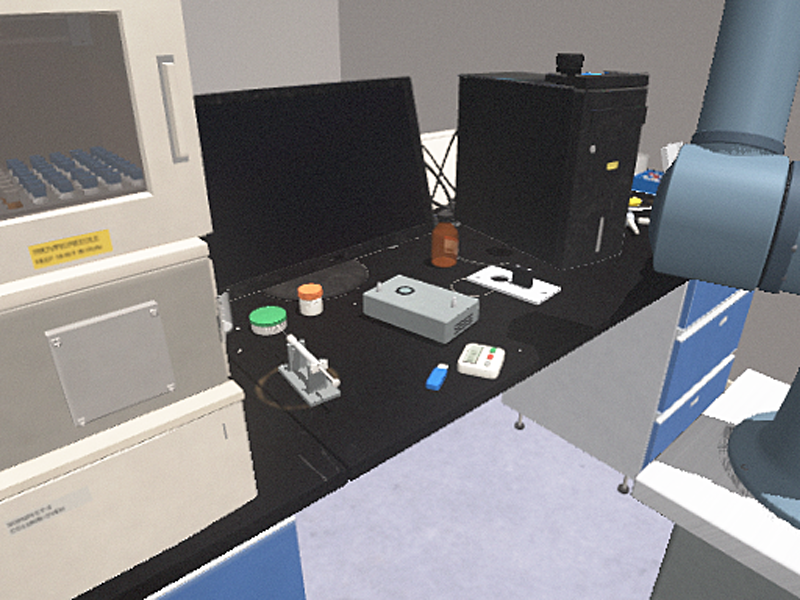

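The top picture shows the camera housing around (415,303), the plate with its handle at (547,308), the syringe in its rest at (272,325), and the timer at (405,396). The scene picture shows the same, with the pins at about (405,277) and (453,300). I'll enlarge both next.

Run:
```python
from h import *
a=load('top0')['img'][152:232,150:380,::-1]; b=load('scene0')['img'][165:260,150:380,::-1]
a=cv2.resize(a,None,fx=3.4,fy=3.4,interpolation=cv2.INTER_CUBIC);b=cv2.resize(b,None,fx=3.4,fy=3.4,interpolation=cv2.INTER_CUBIC)
c=np.vstack([a,b]);print(a.shape,c.shape);cv2.imwrite('pics/crop1.png',c)
```

```text
(272, 782, 3) (595, 782, 3)
```

View pics/crop1.png

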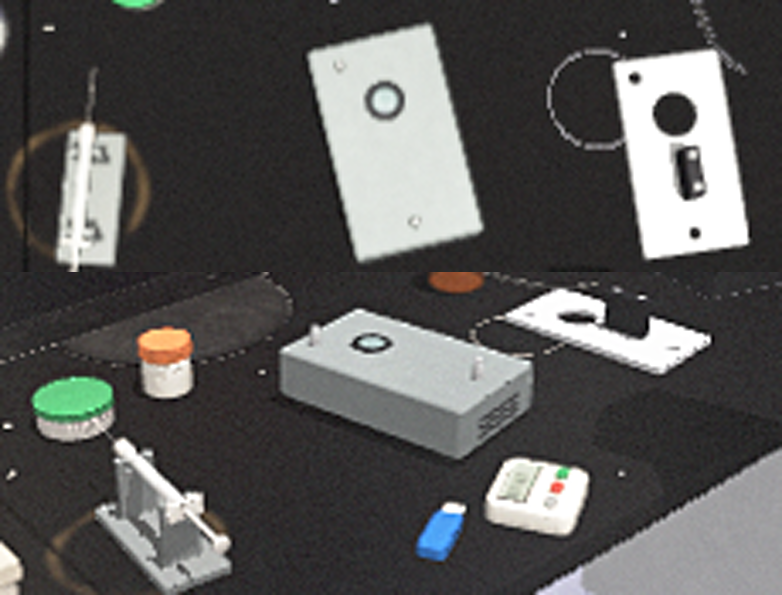

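The upper crop shows the lens at (385,100), pins at (339,66) and (415,222), the plate window at (674,114), holes at (634,78) and (694,233), and the handle near (690,172). The syringe runs from the collar at (87,128) down to (73,268), with the needle tip at (94,70).

```bash
cat > m.py <<'E'
from h import *
T=load('top0');S=load('scene0')
ct=lambda x,y:(150+(x+.5)/3.4-.5,152+(y+.5)/3.4-.5)
cs=lambda x,y:(150+(x+.5)/3.4-.5,165+(y-272+.5)/3.4-.5)
E
python3 - <<'E'
from m import *
np.set_printoptions(precision=4,suppress=True)
def rep(n,t,s): print(n,*tri(T,ct(*t),S,cs(*s)))
rep('lens',(385,100),(371,342)); rep('pinfar',(339,66),(314,327)); rep('pinnear',(415,222),(476,360))
rep('win',(674,114),(582,317)); 
for n,t,s in (('FL',(613,64),(505,317)),('FR',(717,49),(543,290)),('NR',(749,242),(710,338)),('NL',(645,259),(660,374))): rep('plate'+n,t,s)
for n,t,s in (('FL',(307,53),(281,349)),('FR',(433,24),(362,310)),('NR',(484,230),(533,370))): rep('cam'+n,t,s)
rep('collar',(87,128),(122,446))
print('top-only at nominal z')
from scipy.optimize import least_squares
def fit(mod,px,z):
    X=np.array([atz(T,*ct(*p),z)[:2] for p in px]);M=np.array(mod)
    f=lambda q:(np.c_[M[:,0]*np.cos(q[2])-M[:,1]*np.sin(q[2])+q[0],M[:,0]*np.sin(q[2])+M[:,1]*np.cos(q[2])+q[1]]-X).ravel()
    r=least_squares(f,[.5,0,0]);print(r.x,(r.fun.reshape(-1,2)*1000).round(1).tolist());return r.x
c=fit([(.08,.048),(.08,-.048),(-.08,-.048),(-.08,.048),(.03,0)],[(307,53),(433,24),(484,230),(357,262),(385,100)],.045)
fit([(.062,.026),(-.062,0)],[(339,66),(415,222)],.058)
fit([(.075,.04),(.075,-.04),(-.075,-.04),(-.075,.04),(.03,0),(.062,.026),(-.062,0)],[(613,64),(717,49),(749,242),(645,259),(674,114),(634,78),(694,233)],.006)
for n,p,z in (('tip',(94,70),.046),('collar',(87,128),.046),('near',(73,262),.046)): print(n,atz(T,*ct(*p),z))
# depth of syringe via range
for p in [(85,150),(82,180),(79,200),(77,220)]: print(dep(T,*ct(*p)))
for p in [(385,150),(690,200),(720,150)]: print(dep(T,*ct(*p)))
E
```

```text
lens [0.5852 0.1055 0.0478] 0.0009006331354173984
pinfar [0.6092 0.1388 0.0614] 0.0018884301246476296
pinnear [0.4947 0.0877 0.061 ] 0.0027078886598093225
win [ 0.5733 -0.1174  0.0074] 0.004270674534848189
plateFL [ 0.6155 -0.071   0.0064] 0.0007695190532599386
plateFR [ 0.6313 -0.1481  0.0047] 0.01590615544826452
plateNR [ 0.4758 -0.1679  0.0068] 0.0012007390574774186
plateNL [ 0.4658 -0.088   0.0038] 0.0011481943703523492
camFL [0.6217 0.1613 0.0464] 0.0005532053389298609
camFR [0.6413 0.0675 0.0439] 0.0009413392241391389
camNR [0.4886 0.036  0.039 ] 0.000937697327128432
collar [0.5701 0.3237 0.049 ] 0.0005193448286796099
top-only at nominal z
[0.5549 0.0987 0.2064] [[1.2, 0.6], [1.6, 0.3], [-1.3, -0.9], [-0.5, 0.3], [-1.1, -0.3]]
[0.5543 0.0997 0.2131] [[0.2, 0.1], [-0.2, -0.1]]
[ 0.5452 -0.12    0.1105] [[0.1, -0.6], [-0.8, 1.6], [-0.3, 0.5], [1.1, -0.5], [-0.1, -0.3], [0.1, -0.3], [-0.0, -0.3]]
tip [0.6139 0.3192 0.046 ]
collar [0.5707 0.3244 0.046 ]
near [0.4726 0.3352 0.046 ]
[0.5543 0.3257 0.0474]
[0.5316 0.327  0.0526]
[0.5177 0.3303 0.047 ]
[0.5029 0.3316 0.0485]
[0.5484 0.1063 0.0447]
[ 0.5082 -0.1233  0.0126]
[ 0.5463 -0.1501  0.0071]
```

```bash
cat > go.py <<'E'
import sys,numpy as np
from rig import manip
from scipy.spatial.transform import Rotation as Ro
def go(x,y,z,yaw):
    s=manip.sense(); R=Ro.from_euler('xyz',s['orientation'])
    d=R.inv().apply(np.array([x,y,z])-s['position'])/.5
    r=(R.inv()*Ro.from_euler('xyz',[np.pi,0,yaw])).as_rotvec()/np.pi
    print('t',round(s['time_s'],2),'pos',s['position'].round(4),'rpy',s['orientation'].round(3),'F',s['contact_force'].round(1),'open',round(s['opening'],4),'grip',round(s['grip_force'],1))
    print('q',s['joint_pos'].round(2),'dp',d.round(4).tolist(),'dr',r.round(4).tolist())
if __name__=='__main__': go(*map(float,sys.argv[1:]))
E
python3 go.py .40 -.14 .2 3.252
```

```text
t 0.1 pos [ 0.2242 -0.5289  0.2525] rpy [-3.14  -0.     0.401] F [ 0.9 -0.6 -0.9] open 0.0854 grip 0.0
q [-1.28  0.38  0.08  1.27  0.    1.46] dp [0.6272, -0.5788, 0.1061] dr [-0.0, -0.0009, -0.9076]
```

Call:
step_arm --dp '[[0.627,-0.579,0.1],[0.627,-0.579,0.1],[0.627,-0.579,0.1],[0.627,-0.579,0.1],[0.627,-0.579,0.1],[0.627,-0.579,0.1],[0.627,-0.579,0.1],[0.627,-0.579,0.1],[0.627,-0.579,0.1],[0.627,-0.579,0.1]]' --dr '[[0,0,-0.907],[0,0,-0.907],[0,0,-0.907],[0,0,-0.907],[0,0,-0.907],[0,0,-0.907],[0,0,-0.907],[0,0,-0.907],[0,0,-0.907],[0,0,-0.907]]' --fingers '[1,1,1,1,1,1,1,1,1,1]'

```text
time_s: 0.93
position: [0.3948, -0.1503, 0.2044]
orientation: [-3.141, -0.0, 1.657]
contact_force: [0.9, -0.4, 0.1]
opening: 0.0854
grip_force: 0.0
```

```bash
python3 go.py .45 -.13 .15 3.252
```

```text
t 0.93 pos [ 0.3948 -0.1503  0.2044] rpy [-3.141 -0.     1.657] F [ 0.9 -0.4  0.1] open 0.0854 grip 0.0
q [-0.51  0.1  -0.42  1.06 -0.    0.97] dp [0.0309, 0.1135, 0.1088] dr [-0.0, -0.0001, -0.5078]
```

Call:
step_arm --dp '[[0.03,0.113,0.1],[0.03,0.113,0.1],[0.03,0.113,0.1],[0.03,0.113,0.1],[0.03,0.113,0.1],[0.03,0.113,0.1],[0.03,0.113,0.1],[0.03,0.113,0.1],[0.03,0.113,0.1],[0.03,0.113,0.1]]' --dr '[[0,0,-0.508],[0,0,-0.508],[0,0,-0.508],[0,0,-0.508],[0,0,-0.508],[0,0,-0.508],[0,0,-0.508],[0,0,-0.508],[0,0,-0.508],[0,0,-0.508]]' --fingers '[1,1,1,1,1,1,1,1,1,1]'

```text
time_s: 1.77
position: [0.4495, -0.1327, 0.1544]
orientation: [3.141, -0.001, 2.907]
contact_force: [0.5, -0.4, 1.3]
opening: 0.0855
grip_force: 0.0
```

```bash
python3 go.py .5273 -.122 .1 3.252
```

```text
t 1.77 pos [ 0.4495 -0.1327  0.1544] rpy [ 3.141e+00 -1.000e-03  2.907e+00] F [ 0.5 -0.4  1.3] open 0.0855 grip 0.0
q [-0.42  0.22 -0.4   0.95 -0.   -0.19] dp [-0.1466, 0.0569, 0.1086] dr [0.0001, -0.0003, -0.1098]
```

Call:
step_arm --dp '[[-0.147,0.057,0.108],[-0.147,0.057,0.108],[-0.147,0.057,0.108],[-0.147,0.057,0.108],[-0.147,0.057,0.108],[-0.147,0.057,0.108]]' --dr '[[0,0,-0.11],[0,0,-0.11],[0,0,-0.11],[0,0,-0.11],[0,0,-0.11],[0,0,-0.11]]' --fingers '[0.6,0.6,0.6,0.6,0.6,0.6]'

```text
time_s: 2.27
position: [0.5271, -0.1227, 0.101]
orientation: [3.141, -0.001, -3.039]
contact_force: [0.0, 0.5, 0.4]
opening: 0.0512
grip_force: 0.0
```

Run:
```python
from h import *
from go import go
go(.5273,-.122,.034,3.252)
a=snap('scene','s1')['img'][120:240,260:400,::-1]; b=snap('top','t1')['img'][130:240,300:400,::-1]
a=cv2.resize(a,(560,480),interpolation=cv2.INTER_CUBIC);cv2.imwrite('pics/c2.png',a)
```

```text
t 2.27 pos [ 0.5271 -0.1227  0.101 ] rpy [ 3.141e+00 -1.000e-03 -3.039e+00] F [0.  0.5 0.4] open 0.0512 grip 0.0
q [-0.35  0.41 -0.29  0.88 -0.   -0.45] dp [-0.0006, 0.0013, 0.134] dr [0.0, -0.0003, -0.0024]
```

View pics/c2.png

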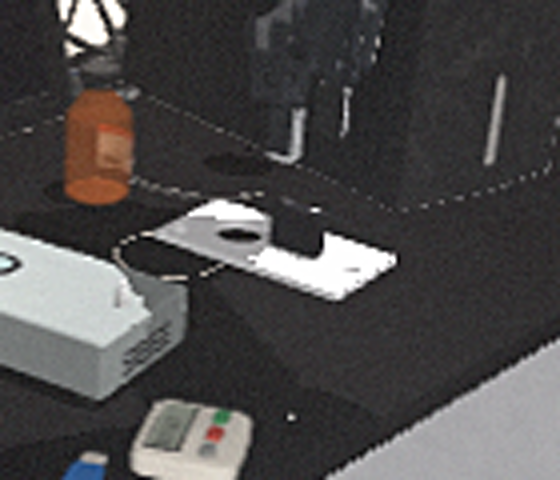

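The gripper is above the handle: the fingertips are at (290,155) and (345,130), and the handle is at (298,230). I'll lower it and close.

Call:
step_arm --dp '[[0,0.001,0.05],[0,0.001,0.09],[0,0.001,0.12],[0,0.001,0.133],[0,0.001,0.133],[0,0.001,0.133]]' --dr '[[0,0,-0.002],[0,0,-0.002],[0,0,-0.002],[0,0,-0.002],[0,0,-0.002],[0,0,-0.002]]' --fingers '[0.6,0.6,0.6,0.6,0.6,0.6]' --grip_force 50

```text
time_s: 2.87
position: [0.5279, -0.1225, 0.0351]
orientation: [-3.141, 0.0, -3.031]
contact_force: [0.4, -1.1, 0.4]
opening: 0.0514
grip_force: 0.0
```

Call:
step_arm --dp '[[0,0,0],[0,0,0],[0,0,0],[0,0,0],[0,0,0],[0,0,0],[0,0,0],[0,0,0]]' --dr '[[0,0,0],[0,0,0],[0,0,0],[0,0,0],[0,0,0],[0,0,0],[0,0,0],[0,0,0]]' --fingers '[0.4,0.25,0.1,0,0,0,0,0]'

```text
time_s: 3.53
position: [0.529, -0.1227, 0.0355]
orientation: [-3.14, 0.002, -3.031]
contact_force: [-2.2, 0.5, 6.6]
opening: 0.0133
grip_force: 50.0
```

```bash
python3 go.py .5273 -.122 .13 3.252
```

```text
t 3.53 pos [ 0.529  -0.1227  0.0355] rpy [-3.140e+00  2.000e-03 -3.031e+00] F [-2.2  0.5  6.6] open 0.0133 grip 50.0
q [-0.34  0.48 -0.37  0.72 -0.   -0.46] dp [0.0029, 0.0014, -0.189] dr [-0.0004, 0.0006, 0.0002]
```

Call:
step_arm --dp '[[0,0,-0.02],[0,0,-0.06],[0,0,-0.12],[0,0,-0.18],[0,0,-0.2],[0,0,-0.2]]' --dr '[[0,0,0],[0,0,0],[0,0,0],[0,0,0],[0,0,0],[0,0,0]]' --fingers '[0,0,0,0,0,0]'

```text
time_s: 4.03
position: [0.5303, -0.123, 0.1377]
orientation: [-3.139, 0.006, -3.03]
contact_force: [0.7, 0.0, -1.6]
opening: 0.0131
grip_force: 49.0
```

```bash
python3 go.py .5369 .0955 .135 3.3495
```

```text
t 4.03 pos [ 0.5303 -0.123   0.1377] rpy [-3.139  0.006 -3.03 ] F [ 0.7  0.  -1.6] open 0.0131 grip 49.0
q [-0.34  0.37 -0.23  0.96 -0.   -0.46] dp [-0.0615, 0.4329, 0.0044] dr [-0.001, 0.0018, -0.0308]
```

Call:
step_arm --dp '[[-0.065,0.433,0.004],[-0.065,0.433,0.004],[-0.065,0.433,0.004],[-0.065,0.433,0.004],[-0.065,0.433,0.004],[-0.065,0.433,0.004],[-0.065,0.433,0.004],[-0.065,0.433,0.004],[-0.065,0.433,0.004],[-0.065,0.433,0.004]]' --dr '[[0,0,-0.031],[0,0,-0.031],[0,0,-0.031],[0,0,-0.031],[0,0,-0.031],[0,0,-0.031],[0,0,-0.031],[0,0,-0.031],[0,0,-0.031],[0,0,-0.031]]' --fingers '[0,0,0,0,0,0,0,0,0,0]'

```text
time_s: 4.87
position: [0.536, 0.0951, 0.1316]
orientation: [-3.141, -0.001, -2.935]
contact_force: [-0.5, 0.7, -1.6]
opening: 0.0136
grip_force: 49.4
```

Run:
```python
from h import *
from go import go
go(.5385,.0958,.11,3.3495)
a=snap('scene','s2')['img'][100:240,180:330,::-1]; b=snap('top','t2')['img'][145:245,220:320,::-1]
a=cv2.resize(a,(450,420),interpolation=cv2.INTER_CUBIC);b=cv2.resize(b,None,fx=3.5,fy=3.5,interpolation=cv2.INTER_CUBIC)
b=cv2.copyMakeBorder(b,0,70,0,0,0);cv2.imwrite('pics/c3.png',np.hstack([a,b]))
```

```text
t 4.87 pos [0.536  0.0951 0.1316] rpy [-3.141e+00 -1.000e-03 -2.935e+00] F [-0.5  0.7 -1.6] open 0.0136 grip 49.4
q [ 0.06  0.38 -0.23  0.95 -0.   -0.15] dp [-0.0053, 0.0004, 0.0433] dr [-0.0001, -0.0004, -0.0005]
```

View pics/c3.png

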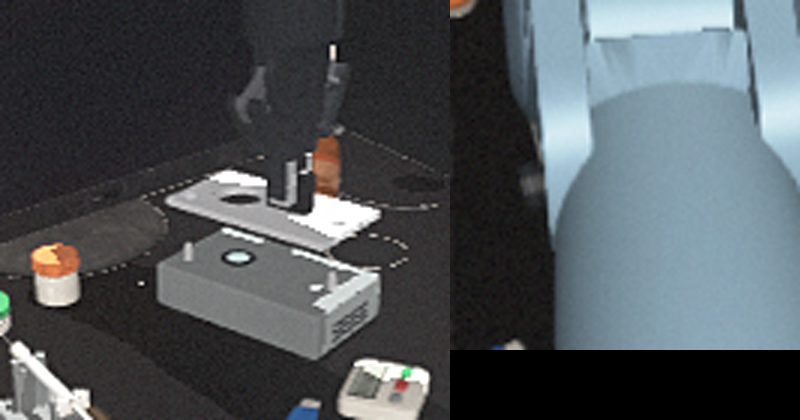

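```bash
cat > pr.py <<'E'
from h import *
def T(x,y,yaw,z0): 
    c,s=np.cos(yaw),np.sin(yaw)
    return lambda p:np.array([x+c*p[0]-s*p[1],y+s*p[0]+c*p[1],z0+p[2]])
CAM=dict(lens=(.03,0,.045),pinF=(.062,.026,.06),pinN=(-.062,0,.06),FL=(.08,.048,.045),FR=(.08,-.048,.045),NR=(-.08,-.048,.045),NL=(-.08,.048,.045),NRb=(-.08,-.048,0),NLb=(-.08,.048,0),FLb=(.08,.048,0))
PL=dict(win=(.03,0,.006),hF=(.062,.026,.006),hN=(-.062,0,.006),FL=(.075,.04,.006),FR=(.075,-.04,.006),NR=(-.075,-.04,.006),NL=(-.075,.04,.006),hTop=(-.018,0,.04))
def show(s,f,d,u0,v0,k):
    for n,p in d.items():
        print(n,((proj(s,f(np.array(p)))-[u0,v0]+.5)*k-.5).round(1),end=' ')
    print()
E
python3 - <<'E'
from pr import *
s=load('s2')
show(s,T(.5545,.0992,.208,0),CAM,180,100,3)
x,y,z,w=.536,.0951,.1316,.2066
show(s,T(x+.0164*np.cos(w)-.0*np.sin(w),y+.0164*np.sin(w),w,z-.0355),PL,180,100,3)
a=s['img'][150:225,225:320,::-1];cv2.imwrite('pics/c4.png',cv2.resize(a,None,fx=8,fy=8,interpolation=cv2.INTER_CUBIC))
print('c4 frame')
show(s,T(.5545,.0992,.208,0),CAM,225,150,8)
show(s,T(x+.0164*np.cos(w),y+.0164*np.sin(w),w,z-.0355),PL,225,150,8)
E
```

```text
lens [239.  260.4] pinF [189.  244.5] pinN [333.5 273.8] FL [155.4 264.4] FR [226.8 227.2] NR [383.8 275.7] NL [318.2 321.1] NRb [380.4 324.6] NLb [316.1 373.1] FLb [157.1 312.6] 
win [241.9 197. ] hF [190.7 197.5] hN [338.8 224.8] FL [167.1 199.1] FR [228.1 171. ] NR [380.5 212.6] NL [324.3 246.6] hTop [292.1 170.2] 
c4 frame
lens [278.3 295.1] pinF [144.8 252.8] pinN [530.3 331. ] FL [ 55.3 305.9] FR [245.5 206.7] NR [664.3 336. ] NL [489.4 457.1] NRb [655.3 466.6] NLb [483.8 595.6] FLb [ 59.8 434.4] 
win [286.  126.2] hF [149.4 127.6] hN [544.2 200.3] FL [ 86.4 131.6] FR [249.2  56.8] NR [655.5 167.8] NL [505.5 258.5] hTop [419.6  54.6]
```

View pics/c4.png

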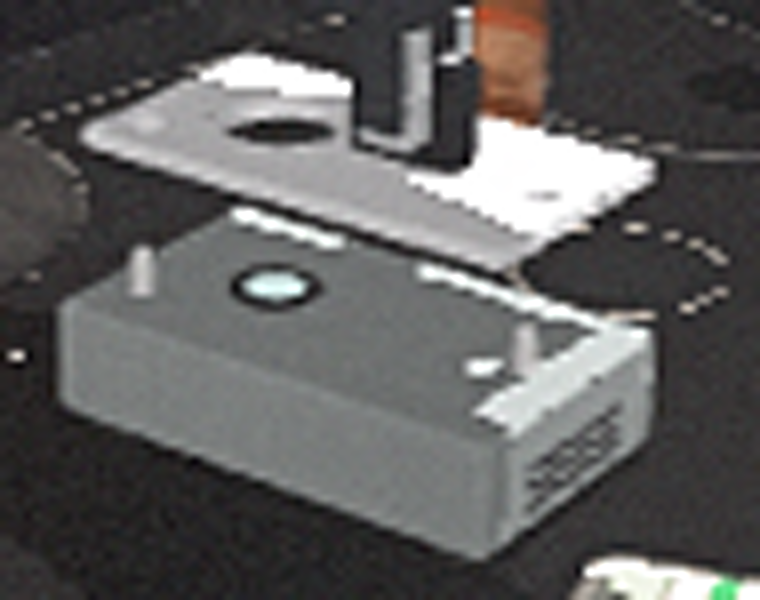

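```bash
cat > fit.py <<'E'
from pr import *
from scipy.optimize import least_squares
def fit(s,mod,px,u0,v0,k,z0,x0,yaw):
    P=np.array([((p[0]+.5)/k-.5+u0,(p[1]+.5)/k-.5+v0) for p in px])
    def f(q):
        t=T(q[0],q[1],q[2],z0); return np.r_[np.array([proj(s,t(np.array(m)))for m in mod]-P).ravel(),(q[2]-yaw)/.01]
    r=least_squares(f,[*x0,yaw]);print(r.x.round(4),r.fun.round(2));return r.x
E
python3 - <<'E'
from fit import *
s=load('s2')
C=CAM;c=fit(s,[C['lens'],C['pinF'],C['pinN'],C['NLb']],[(276,287),(142,247),(526,323),(483,560+30)][:3]+[(483,595)],225,150,8,0,(.55,.1),.208) if 0 else fit(s,[C['lens'],C['pinF'],C['pinN']],[(276,287),(142,247),(526,323)],225,150,8,0,(.55,.1),.208)
L=PL;p=fit(s,[L['win'],L['hN'],L['FL'],L['NR'],L['NL']],[(282,130),(544,195),(82,134),(657,166),(506,260)],225,150,8,.0961,(.55,.1),.2066)
# blown-up intensity check: lens dark/bright centroid
g=s['img'].astype(float)
a=s['img'][150:225,225:320]; hsv=cv2.cvtColor(a,cv2.COLOR_RGB2HSV)
for lo,hi in (((80,25,150),(110,255,255)),):
    m=cv2.inRange(hsv,lo,hi);m[:25]=0;m[45:]=0;m[:,50:]=0;ys,xs=np.nonzero(m);print(len(xs),(xs.mean()+.5)*8,(ys.mean()+.5)*8)
E
```

```text
[0.559  0.0965 0.2081] [-0.07  0.12  0.08 -0.14 -0.01  0.02  0.01]
[0.5521 0.099  0.2091] [ 0.31 -0.42 -0.11  0.7   0.34 -0.21 -0.35  0.25 -0.16 -0.15  0.25]
14 276.57142857142856 287.42857142857144
```

Run:
```python
from fit import *
s=load('scene0');t=load('top0')
L=PL;C=CAM
print('scene bench plate');fit(s,[L['FL'],L['NR'],L['NL'],L['win']],[(505,45),(710,66),(660,101),(582,45)],150,165,3.4,0,(.55,-.1),.1105)
print('scene cam');fit(s,[C['lens'],C['pinF'],C['pinN']],[(371,70),(314,53.5),(476,85)],150,165,3.4,0,(.55,.1),.208)
def cen(s,u,v,r,f):
    a=s['img'][v-r:v+r+1,u-r:u+r+1].astype(float).sum(2); w=f(a); yy,xx=np.mgrid[-r:r+1,-r:r+1]
    return u+(w*xx).sum()/w.sum(), v+(w*yy).sum()/w.sum()
u,v=map(int,map(round,((674+.5)/3.4+149.5,(114+.5)/3.4+151.5)))
w=cen(t,u,v,9,lambda a:np.clip(500-a,0,None)); print('win top',w,atz(t,*w,.006))
u,v=map(int,map(round,((385+.5)/3.4+149.5,(100+.5)/3.4+151.5)))
w=cen(t,u,v,9,lambda a:np.clip(480-a,0,None)); print('lens top',w,atz(t,*w,.045))
```

```text
scene bench plate
[ 0.5452 -0.1203  0.1091] [ 0.47  0.01  0.5   0.33  0.31 -0.59 -1.32  0.24 -0.14]
scene cam
[0.5605 0.0965 0.208 ] [-0.18  0.13 -0.01 -0.28  0.17  0.1  -0.  ]
win top (np.float64(347.93499241541537), np.float64(185.18629498538044)) [ 0.57514515 -0.1164638   0.006     ]
lens top (np.float64(262.79207378321615), np.float64(180.9104191398046)) [0.58578376 0.10536376 0.045     ]
```

```bash
python3 go.py .5412 .0941 .1005 3.3495
```

```text
t 4.97 pos [0.5362 0.0951 0.132 ] rpy [-3.141e+00 -1.000e-03 -2.935e+00] F [-0.1  0.  -1.9] open 0.0133 grip 49.4
q [ 0.06  0.38 -0.23  0.95 -0.   -0.15] dp [-0.0093, -0.0041, 0.0631] dr [-0.0001, -0.0002, -0.0005]
```

Call:
step_arm --dp '[[-0.009,-0.004,0.02],[-0.009,-0.004,0.04],[-0.009,-0.004,0.06],[-0.009,-0.004,0.063],[-0.009,-0.004,0.063],[-0.009,-0.004,0.063],[-0.009,-0.004,0.063]]' --dr '[[0,0,0],[0,0,0],[0,0,0],[0,0,0],[0,0,0],[0,0,0],[0,0,0]]' --fingers '[0,0,0,0,0,0,0]'

```text
time_s: 5.55
position: [0.5413, 0.0956, 0.101]
orientation: [-3.141, 0.0, -2.933]
contact_force: [0.4, 0.7, -2.7]
opening: 0.0132
grip_force: 49.4
```

Run:
```python
from h import *
from go import go
go(.5412,.0941,.0945,3.3495)
s=snap('scene','s3')
a=s['img'][150:225,225:320,::-1];cv2.imwrite('pics/c5.png',cv2.resize(a,None,fx=8,fy=8,interpolation=cv2.INTER_CUBIC))
```

```text
t 5.55 pos [0.5413 0.0956 0.101 ] rpy [-3.141  0.    -2.933] F [ 0.4  0.7 -2.7] open 0.0132 grip 49.4
q [ 0.06  0.42 -0.27  0.88 -0.   -0.15] dp [0.0008, -0.0028, 0.013] dr [-0.0001, 0.0001, 0.0002]
```

View pics/c5.png

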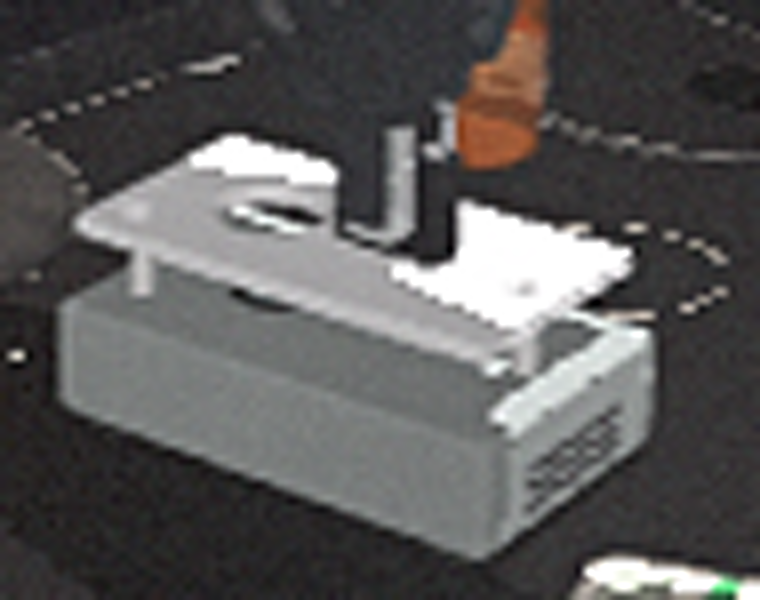

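The plate now hangs just above the pins. Far hole (140,210) sits over the far pin column at x=142, and near hole (528,288) over the near pin column at x=526. Both match the expected positions to within about 3 px (about 1 mm), so I'll go down slowly.

Call:
step_arm --dp '[[0,0,0.005],[0,0,0.01],[0,0,0.015],[0,0,0.02],[0,0,0.02]]' --dr '[[0,0,0],[0,0,0],[0,0,0],[0,0,0],[0,0,0]]' --fingers '[0,0,0,0,0]'

```text
time_s: 6.02
position: [0.5406, 0.0954, 0.0901]
orientation: [3.142, -0.001, -2.933]
contact_force: [-0.7, 0.0, -1.2]
opening: 0.0131
grip_force: 49.4
```

Call:
step_arm --dp '[[0,0,0.003],[0,0,0.006],[0,0,0.009],[0,0,0.012],[0,0,0.012]]' --dr '[[0,0,0],[0,0,0],[0,0,0],[0,0,0],[0,0,0]]' --fingers '[0,0,0,0,0]'

```text
time_s: 6.43
position: [0.5408, 0.0955, 0.0844]
orientation: [3.142, -0.001, -2.933]
contact_force: [-1.0, -0.7, -1.9]
opening: 0.0129
grip_force: 49.4
```

Call:
step_arm --dp '[[0,0,0.002],[0,0,0.004],[0,0,0.006],[0,0,0.008],[0,0,0.008]]' --dr '[[0,0,0],[0,0,0],[0,0,0],[0,0,0],[0,0,0]]' --fingers '[0,0,0,0,0]'

```text
time_s: 6.85
position: [0.5408, 0.0954, 0.0806]
orientation: [-3.141, -0.001, -2.933]
contact_force: [-3.4, -0.1, -0.1]
opening: 0.0133
grip_force: 49.7
```

Call:
step_arm --dp '[[0.001,0,0.001],[0.001,0,0.002],[0.001,0,0.003],[0.001,0,0.003]]' --dr '[[0,0,0],[0,0,0],[0,0,0],[0,0,0]]' --fingers '[0,0,0,0]'

```text
time_s: 7.18
position: [0.5408, 0.0955, 0.0805]
orientation: [-3.141, 0.001, -2.933]
contact_force: [-5.9, -0.6, 8.5]
opening: 0.0133
grip_force: 51.0
```

Run:
```python
from h import *
from go import go
go(.5412,.0941,.12,3.3495)
s=snap('scene','s4')
a=s['img'][150:225,225:320,::-1];cv2.imwrite('pics/c6.png',cv2.resize(a,None,fx=8,fy=8,interpolation=cv2.INTER_CUBIC))
```

```text
t 7.18 pos [0.5408 0.0955 0.0805] rpy [-3.141e+00  1.000e-03 -2.933e+00] F [-5.9 -0.6  8.5] open 0.0133 grip 51.0
q [ 0.06  0.44 -0.3   0.84 -0.   -0.15] dp [-0.0003, -0.0028, -0.0789] dr [-0.0001, 0.0003, 0.0002]
```

View pics/c6.png

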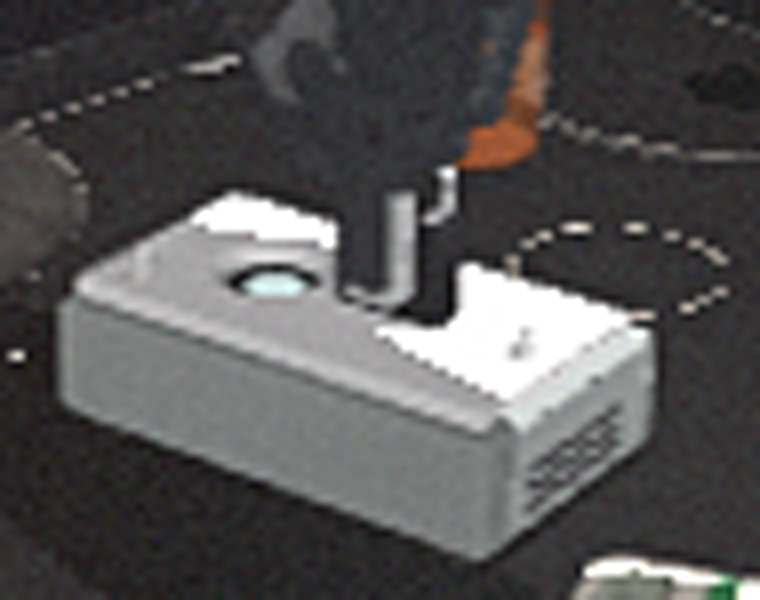

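The plate lies flush: the lens shows centred in the window at (275,285), and the pins stand through at (140,262) and (524,343). I'll let go.

Call:
step_arm --dp '[[0,0,-0.002],[0,0,-0.002],[0,0,-0.002],[0,0,-0.002],[0,0,-0.002]]' --dr '[[0,0,0],[0,0,0],[0,0,0],[0,0,0],[0,0,0]]' --fingers '[0.25,0.35,0.45,0.5,0.5]'

```text
time_s: 7.65
position: [0.541, 0.0954, 0.0803]
orientation: [-3.141, 0.001, -2.933]
contact_force: [0.9, -0.1, -0.3]
opening: 0.0428
grip_force: 0.0
```

Call:
step_arm --dp '[[0,0,-0.03],[0,0,-0.08],[0,0,-0.16],[0,0,-0.2],[0,0,-0.2],[0,0,-0.2]]' --dr '[[0,0,0],[0,0,0],[0,0,0],[0,0,0],[0,0,0],[0,0,0]]' --fingers '[0.5,0.5,0.5,0.5,0.5,0.5]'

```text
time_s: 8.15
position: [0.542, 0.0955, 0.1817]
orientation: [-3.141, 0.004, -2.933]
contact_force: [-1.1, -0.0, -0.4]
opening: 0.0422
grip_force: 0.0
```

Run:
```python
from h import *
from m import *
from go import go
# refine syringe in top image: bright ridge centre per row
t=load('top0'); P=[]
g=t['img'].astype(float).sum(2)
for v in range(180,232):
    u0=175.6-(v-189.6)*(4.4/41); us=np.arange(int(u0)-4,int(u0)+6); r=g[v,us]
    if v in range(191,230,2): print(v,r.astype(int).tolist(),us[0])
s=load('scene0')
a=s['img'][185:245,165:235,::-1];a=cv2.resize(a,None,fx=5.6,fy=5.6,interpolation=cv2.INTER_CUBIC)
b=t['img'][165:245,150:200,::-1];b=cv2.resize(b,None,fx=7,fy=7,interpolation=cv2.INTER_CUBIC)
h=max(a.shape[0],b.shape[0]);a=cv2.copyMakeBorder(a,0,h-a.shape[0],0,0,0)
cv2.imwrite('pics/c7.png',np.hstack([a,b]));print(a.shape,b.shape)
go(.52,.2,.2,3.03)
```

```text
191 [627, 622, 682, 749, 762, 759, 620, 363, 446, 448] 171
193 [585, 503, 651, 758, 763, 745, 595, 558, 617, 622] 171
195 [497, 415, 583, 750, 757, 686, 491, 498, 386, 338] 171
197 [610, 605, 495, 611, 754, 754, 675, 490, 603, 550] 170
199 [621, 599, 551, 679, 754, 748, 606, 342, 407, 386] 170
201 [639, 620, 654, 733, 758, 742, 661, 630, 634, 623] 170
203 [621, 620, 686, 752, 758, 717, 565, 636, 637, 640] 170
205 [581, 625, 598, 693, 758, 758, 683, 512, 630, 632] 169
207 [661, 624, 617, 690, 758, 758, 666, 484, 629, 630] 169
209 [633, 627, 621, 708, 760, 755, 694, 633, 639, 638] 169
211 [638, 636, 660, 739, 761, 742, 608, 633, 634, 634] 169
213 [634, 632, 694, 757, 761, 722, 562, 636, 647, 638] 169
215 [602, 622, 611, 695, 761, 761, 697, 503, 642, 639] 168
217 [627, 564, 348, 614, 761, 761, 674, 322, 339, 351] 168
219 [613, 607, 579, 655, 761, 758, 702, 594, 553, 495] 168
221 [663, 519, 487, 712, 761, 744, 550, 520, 514, 391] 168
223 [717, 711, 731, 750, 754, 758, 757, 744, 672, 519] 168
225 [631, 633, 641, 643, 727, 755, 474, 643, 632, 634] 167
227 [642, 647, 642, 619, 706, 760, 593, 648, 653, 647] 167
229 [275, 275, 318, 418, 607, 710, 436, 449, 441, 453] 167
(560, 392, 3) (560, 350, 3)
t 8.15 pos [0.542  0.0955 0.1817] rpy [-3.141  0.004 -2.933] F [-1.1 -0.  -0.4] open 0.0422 grip 0.0
q [ 0.06  0.35 -0.14  1.07 -0.   -0.15] dp [-0.0002, 0.2136, -0.0368] dr [-0.0, 0.0012, 0.1019]
```

View pics/c7.png

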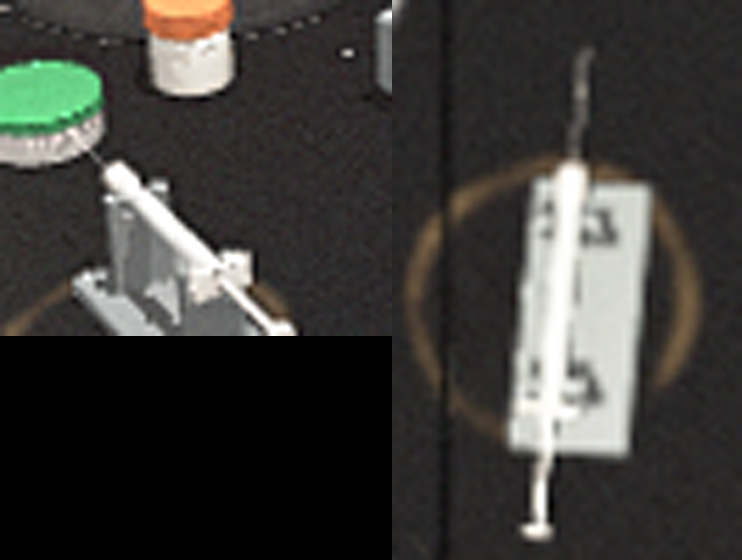

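In the right panel, the needle tip is at (586,50), the flange at (549,410), the plunger end at (537,533), and the uprights at about y=222 and y=383.

Run:
```python
from h import *
t=load('top0'); q=lambda x,y:(150+(x-392+.5)/7-.5,165+(y+.5)/7-.5)
z=.046
D={n:atz(t,*q(*p),z)[:2] for n,p in dict(tip=(586,50),collar=(571,168),flange=(549,410),plung=(537,530)).items()}
for k,v in D.items(): print(k,v.round(4))
pts=np.array([atz(t,u,v,z+.002)[:2] for u,v in ((174.6,191),(174.2,199),(173.5,207),(172.6,215),(172.4,221))]+[D['collar'],D['plung']])
m=pts.mean(0);d=np.linalg.svd(pts-m)[2][0];d*=np.sign(d[0]);print('dir',np.arctan2(d[1],d[0]),((pts-m)@[-d[1],d[0]]*1000).round(1))
for n,off in (('tip',-.094),('flange',.037),('plung',.082)): print(n,(m+d*((D[n]-m)@d+off)).round(4))
```

```text
tip [0.6153 0.3192]
collar [0.5726 0.3247]
flange [0.4863 0.3329]
plung [0.4442 0.3374]
dir -0.09534381026733779 [ 0.6 -0.3 -0.4  0.1 -0.8  0.2  0.6]
tip [0.5218 0.3294]
flange [0.5232 0.3292]
plung [0.5257 0.329 ]
```

```bash
python3 go.py .5232 .3292 .14 3.0446
```

```text
t 8.15 pos [0.542  0.0955 0.1817] rpy [-3.141  0.004 -2.933] F [-1.1 -0.  -0.4] open 0.0422 grip 0.0
q [ 0.06  0.35 -0.14  1.07 -0.   -0.15] dp [-0.0595, 0.4651, 0.0833] dr [-0.0, 0.0012, 0.0972]
```

Call:
step_arm --dp '[[-0.02,0.08,0],[-0.03,0.16,0],[-0.04,0.24,0.02],[-0.05,0.32,0.05],[-0.06,0.4,0.08],[-0.06,0.465,0.083],[-0.06,0.465,0.083],[-0.06,0.465,0.083],[-0.06,0.465,0.083],[-0.06,0.465,0.083]]' --dr '[[0,0,0.03],[0,0,0.06],[0,0,0.08],[0,0,0.097],[0,0,0.097],[0,0,0.097],[0,0,0.097],[0,0,0.097],[0,0,0.097],[0,0,0.097]]' --fingers '[0.4,0.4,0.4,0.4,0.4,0.4,0.4,0.4,0.4,0.4]' --grip_force 25

```text
time_s: 8.98
position: [0.5218, 0.3277, 0.1381]
orientation: [-3.14, -0.001, 3.044]
contact_force: [-0.3, 0.3, 0.5]
opening: 0.0341
grip_force: 0.0
```

Run:
```python
from h import *
from go import go
go(.5232,.3292,.049,3.0446)
s=snap('scene','s5')
a=s['img'][140:260,150:290,::-1];cv2.imwrite('pics/c8.png',cv2.resize(a,None,fx=5,fy=5,interpolation=cv2.INTER_CUBIC))
```

```text
t 8.98 pos [0.5218 0.3277 0.1381] rpy [-3.140e+00 -1.000e-03  3.044e+00] F [-0.3  0.3  0.5] open 0.0341 grip 0.0
q [ 0.46  0.51 -0.01  1.05 -0.    0.56] dp [-0.0026, 0.0034, 0.1783] dr [-0.0004, -0.0003, -0.0002]
```

View pics/c8.png

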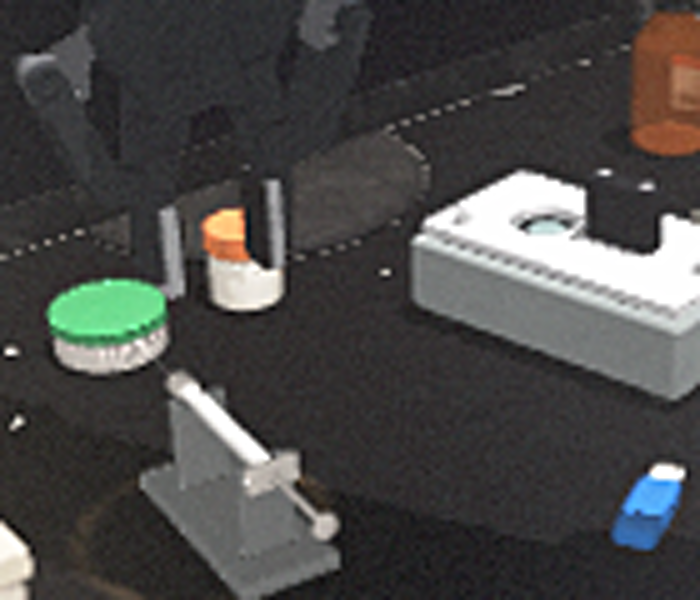

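The open fingertips are at (172,295) and (275,265), straddling the barrel, which crosses x=222 at y≈428 between the uprights. The plate still lies flush on the camera. Next I'll go down.

Call:
step_arm --dp '[[-0.003,0.003,0.05],[-0.003,0.003,0.1],[-0.003,0.003,0.14],[-0.003,0.003,0.17],[-0.003,0.003,0.178],[-0.003,0.003,0.178],[-0.003,0.003,0.178]]' --dr '[[0,0,0],[0,0,0],[0,0,0],[0,0,0],[0,0,0],[0,0,0],[0,0,0]]' --fingers '[0.4,0.4,0.4,0.4,0.4,0.4,0.4]' --grip_force 25

```text
time_s: 9.62
position: [0.5242, 0.3299, 0.0506]
orientation: [3.141, 0.001, 3.044]
contact_force: [0.4, 0.3, 0.3]
opening: 0.0342
grip_force: 0.0
```

Call:
step_arm --dp '[[0,0,0],[0,0,0],[0,0,0],[0,0,0],[0,0,0],[0,0,0],[0,0,0],[0,0,0],[0,0,0]]' --dr '[[0,0,0],[0,0,0],[0,0,0],[0,0,0],[0,0,0],[0,0,0],[0,0,0],[0,0,0],[0,0,0]]' --fingers '[0.3,0.2,0.15,0.1,0.05,0,0,0,0]'

```text
time_s: 10.37
position: [0.5241, 0.3291, 0.0506]
orientation: [-3.139, 0.002, 3.044]
contact_force: [-0.4, -4.3, 3.8]
opening: 0.0072
grip_force: 24.4
```

Call:
step_arm --dp '[[0,0,-0.01],[0,0,-0.03],[0,0,-0.07],[0,0,-0.12],[0,0,-0.18],[0,0,-0.22],[0,0,-0.22],[0,0,-0.22],[0,0,-0.22],[0,0,-0.22]]' --dr '[[0,0,0],[0,0,0],[0,0,0],[0,0,0],[0,0,0],[0,0,0],[0,0,0],[0,0,0],[0,0,0],[0,0,0]]' --fingers '[0,0,0,0,0,0,0,0,0,0]'

```text
time_s: 11.2
position: [0.5225, 0.3302, 0.1584]
orientation: [-3.14, -0.002, 3.046]
contact_force: [-0.1, -0.3, -0.6]
opening: 0.0076
grip_force: 24.4
```

```bash
python3 go.py .4953 .0859 .1355 3.3495
```

```text
t 11.2 pos [0.5225 0.3302 0.1584] rpy [-3.140e+00 -2.000e-03  3.046e+00] F [-0.1 -0.3 -0.6] open 0.0076 grip 24.4
q [0.46 0.51 0.03 1.1  0.   0.56] dp [0.0072, -0.4915, 0.0465] dr [-0.0003, -0.0008, -0.0967]
```

Now I'll carry it over gently.

Call:
step_arm --dp '[[0.001,-0.03,0],[0.002,-0.08,0],[0.003,-0.14,0],[0.004,-0.21,0.01],[0.005,-0.28,0.02],[0.006,-0.35,0.03],[0.007,-0.41,0.04],[0.007,-0.46,0.045],[0.007,-0.485,0.046],[0.007,-0.491,0.046]]' --dr '[[0,0,-0.01],[0,0,-0.02],[0,0,-0.03],[0,0,-0.045],[0,0,-0.06],[0,0,-0.075],[0,0,-0.085],[0,0,-0.093],[0,0,-0.097],[0,0,-0.097]]' --fingers '[0,0,0,0,0,0,0,0,0,0]'

```text
time_s: 12.03
position: [0.4946, 0.0843, 0.1352]
orientation: [3.141, -0.004, -2.936]
contact_force: [-0.1, -0.1, -0.1]
opening: 0.0073
grip_force: 24.5
```

Call:
step_arm --dp '[[0,0,0],[0,0,0],[0,0,0],[0,0,0]]' --dr '[[0,0,0],[0,0,0],[0,0,0],[0,0,0]]' --fingers '[0,0,0,0]'

```text
time_s: 12.37
position: [0.4965, 0.0874, 0.1367]
orientation: [3.141, 0.0, -2.932]
contact_force: [-0.6, 0.8, 0.2]
opening: 0.0074
grip_force: 24.5
```

Run:
```python
from pr import *
from go import go
go(.4953,.0859,.1355,3.3495)
s=snap('scene','s6')
a=s['img'][110:225,215:335,::-1];cv2.imwrite('pics/c9.png',cv2.resize(a,None,fx=5.2,fy=5.2,interpolation=cv2.INTER_CUBIC))
L=(.5863,.1051)
show(s,lambda p:p,{f'tip{z}':np.array([*L,z]) for z in (.051,.116,.131,.146)}|{'barrel':np.array([.4953,.0859,.131])},215,110,5.2)
```

```text
t 12.37 pos [0.4965 0.0874 0.1367] rpy [ 3.141  0.    -2.932] F [-0.6  0.8  0.2] open 0.0074 grip 24.5
q [ 0.05  0.3  -0.34  0.93  0.   -0.16] dp [0.0031, -0.0025, 0.0024] dr [0.0001, 0.0, 0.0007]
tip0.051 [229.9 386.5] tip0.116 [230.1 259.2] tip0.131 [230.2 228.6] tip0.146 [230.3 197.7] barrel [401.6 274. ]
```

View pics/c9.png

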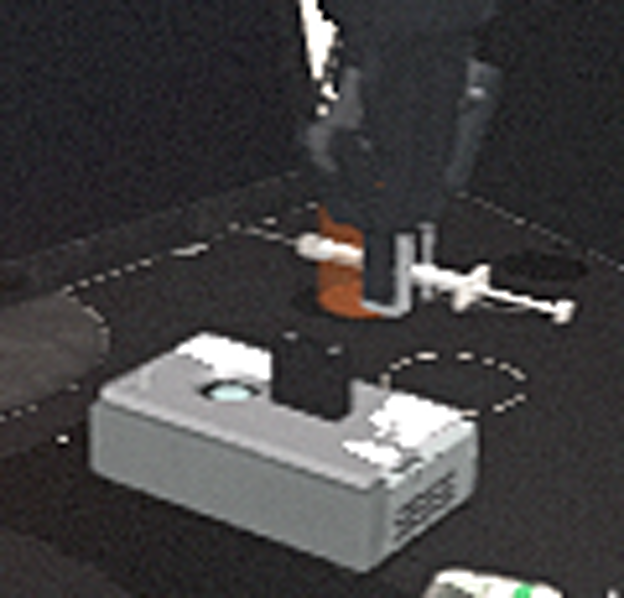

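The level syringe sits above the plate. The needle runs from the collar at (305,243) to about (240,228), the plunger end is at (572,310), and the lens is at (231,392). I'll check this numerically.

Run:
```python
from pr import *
s=load('s6')
f=T(.4965,.0874,.2096,.1367-.0046)
show(s,f,{'tip':(.094,0,0),'tip-5':(.089,0,0),'collar':(.05,0,0),'flange':(-.037,0,0),'plung':(-.082,0,0)},215,110,5.2)
g=s['img'][148:160,248:278].astype(int).sum(2); print(g)
```

```text
tip [224.1 226.1] tip-5 [232.8 228.4] collar [302.5 246.7] flange [471.5 291.3] plung [567.  316.6] 
[[112 121 132  89  94 143 165 155 149 138 156 130 116 155 133 131 132 124
  135 119 135 117 102 126 136 111 112 101 110 141]
 [132  93 123 139 174 128 150 147 154 128 151 150 166 133 131 130 148 117
  140 109 139 103 117 136 113 118 286 317 151 151]
 [157 179 109 132 133 155 150 117 138 134 144 151 108 124 111 125 123 141
  124 106 115 113 125 196 207 133 132 107 183 187]
 [139 128 118 145 122 152 157 139 124 150 152 133 133 138 141 111 108 114
  100 119 112 137 145 149 132 125 132 137 181 194]
 [142 118 136 130 137 161 173 154 143 143 151 140 147 111 147 121 133 197
  396 422 127 122 149 148 147 131 130 143 156 222]
 [114 119 121 156 120 170 154 139 165 141 140 289 320 109 160 207 116 110
  118 109 127 147 116 134 128 109 119 136 154 225]
 [132 130 107 128 149 173 157 147 140 132 123 196 187 177 237 308 359 237
  168 117 139 142 146 140 107 136 149 103 143 202]
 [129 131 106 122 112 138 123 116 194 215 134 135 121 132 137 121 129 183
  316 387 345 221 118  98 228 450 605 549 334 216]
 [117 120 136 115 130 133 111 150 132 131 120 131 151 138 138 141 127 124
  128 125 112 187 317 317 451 622 601 579 560 693]
 [119 150 161 266 428 503 432 107 143 152 135 125 118 138 143 137 132 137
  134 123 134 132 115 148 426 597 598 579 695 765]
 [319 447 460 480 410 110 117 124 131 143 139 143 148 150 142 142 151 138
  141 149 150 140 125 108 370 562 578 601 610 638]
 [128 112 116 100 114 101 140 138 124 142 153 152 126 142 149 149 136 144
  146 142 148 140 124 121  99 233 346 449 519 545]]
```

Call:
step_arm --dp '[[0,0,0],[0,0,0],[0,0,0],[0,0,0],[0,0,0],[0,0,0]]' --dr '[[0,0,0],[0,0,0],[0,0,0],[0,0,0],[0,0,0],[0,0,0]]' --fingers '[0,0,0,0,0,0]'

```text
time_s: 12.92
position: [0.4964, 0.0864, 0.1368]
orientation: [-3.142, 0.0, -2.933]
contact_force: [-0.4, 0.0, -0.2]
opening: 0.0076
grip_force: 24.5
```

Run:
```python
from rig import manip
s=manip.sense();print(s['position'],s['joint_vel'].round(3),s['grip_force'])
print(manip.close_job())
```

```text
[0.49641987 0.08639986 0.13679171] [-0.001 -0.001 -0.001  0.001  0.001  0.   ] 24.45694237947464
the job is handed in; nothing more can be done
None
```

I handed the job in at about 13 s with no verdict shown: the plate is flush over both pins and released, and the syringe is held still and level, in line with the plate, needle tip an estimated 3 mm from the lens axis and about 80 mm above the plate, plunger over the handle.

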